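# Close up the jar rail with its stop collar

### The arm

A 7-joint arm with a two-finger parallel gripper is mounted at the origin on a cart in front of the work surface, level with it; the furniture and walls round the work are solid. World frame = base frame: x ahead of the robot, y to its left, z up, the work surface at z = 0. Lengths are in m, angles in rad, forces in N, time in s.
With the tool pointing down it reaches from about 0.35 to 0.9 m from the base axis. Payload 19.9 kg.
Tool frame: the origin (TCP) lies on the centre line of the jaws, within the pads' length; the fingertips stand 14 mm ahead of it and the grasp point (between the pads) lies 5 mm behind it; z points along the fingers, y is the line along which they close (so a half turn about z gives the same grasp; the last joint's range is limited). The gripper opens to 94 mm and grips with 3 to 60 N. Pads are 16 mm wide; open, the fingers measure 119 mm over their backs; the gripper's body (75 mm by 177 mm) begins 78 mm behind the grasp point.
Start: joints at [1.062, 0.417, -0.01, 1.614, 0.005, 1.111, -0.053], TCP at [0.282, -0.558, 0.219] pointing down, gripper open.
Joint ranges: [-2.81, 2.81], [-0.39, 2.02], [-1.27, 1.25], [0.06, 2.57], [-1.19, 4.33], [0.19, 2], [-2.82, 2.82]. Speed limits (rad/s): [1.89, 1.89, 2.39, 2.39, 3.01, 3.01, 3.01].

### API

Orientations are given as a unit quaternion [x, y, z, w].
In Python, from bench import env, snapshot gives the robot as it stands.
- The arm moves only by the tool play_rows, never from a script. Its argument "commands" is a list of rows, each a list of 4 numbers: the shift along the world's x, y, z in mm, then the turn about the world's z in rad. In form: [[dx, dy, dz, turn], ...]. A call has 1 to 20 rows; each row shifts and turns the commanded pose from where the row before left it; what a row does not reach is not made up. A row lasts 1/8 s, in which the tool goes at most 62.5 mm and 10.7 degrees, less where a joint would pass 70% of its speed; a pose out of reach is approached as far as the arm can. A call with a gripper value outside its range is refused whole. "grip" is the opening, from 0 (shut) to 1 (fully open), set as the call begins (left out, the last holds). The fingers move at their own pace and stop on an object; "grip_force" is the grip in N (left out, the last holds). Time passes only in rows, so rows that do not move let the fingers close. It gives the time, the measured TCP pose, the force, the opening and the grip force at its end, in the units of the state.
- env.observe(): the state, without advancing time (a new reading comes with each control period).
- snapshot(name): name is "scene" or "top" or "wrist"; returns a dict with "pixels" (400x640x3 uint8, blue, green, red), "fx", "fy", "cx", "cy" (pixels), "k1" (the pictures are not rectified: a ray, as slopes to the right and down, at radius r is drawn at 1 + k1 r^2 times it, then the intrinsics apply), "T" (4x4, takes a point from camera to world coordinates). Camera axes: x right, y up, looking along -z (the intrinsics and any distortion apply to the point x, -y, -z); pixel columns grow to the right and rows downward; lengths in m; the calibration is good to about 2 mm. A picture is of the moment at which its call begins. There is no depth.
- env.finish_job(): hands the job in; it is judged then, once.
The state is a dict: "time": time; "qpos": joint angles; "joint_vel": joint speeds; "effort": joint torques, N m; "position": TCP position; "tool_rot": TCP orientation; "force": force on the tool from outside, world axes, zero at the start; "moment": the same for the moment, N m; "grip_width": opening from 0.0 (shut) to 1.0 (fully open); "finger_force": force on a finger pad.
Only numpy, scipy, OpenCV 4.12 (cv2) and the standard library are available. Lean on these libraries where they do the work, as an engineer would, in place of code of your own. Each camera call takes 0.05 s, during which the arm holds its last target. There are 200 camera calls.

### The job

Close up the row on the jar rail: loosen the red wing screw on the stop collar, slide the collar along the rod until its spring pad presses the jam jar and the tin gently but snugly together and against the rubber buffer at the far end (a light push, about 8 N), then screw it tight there and let go. Loosen the screw before you move the collar, never press hard on the jar and tin, and leave them standing, and the small cup and the salt shaker where they are.

Things in the scene. Friction and masses are not known exactly. Their poses are not given: they have to be found in the camera images.
- jar_rail: Wooden tray fixed on the worktop, 165 x 346 mm; origin under its middle, x across it (away from the robot at yaw 0), y along it towards the end buffer. Fences 20 mm high at x -35 and +55 mm make a channel (middle x +10, floor 6 mm high) for jar and tin. A 12 mm steel rod runs along y on the robot's side at x -75, 45 mm high, on end posts 56 mm high at y +-165
- buffer_mount: Seat of the end buffer on the inner face of the end plate, at (10, 161, 36) mm in the tray's frame. From it a black rubber buffer, 32 mm in diameter, stands out towards -y on a threaded stem by 8 to 28 mm, different from time to time and not measured. It does not yield
- stop_collar (a joint): Slide of the aluminium collar (30 mm diameter, 26 mm long, top 62 mm above the worktop) along the rod, m; 0 with its middle at y -115 mm in the tray's frame, grows along the tray's y towards jar and tin, at most 0.130; starts at 0 to 0.025. Slides with 1.5 N of drag when the screw is loose; the screw, fully home, holds it against over 30 N
- wing_screw (a joint): Turn of the red wing screw on top of the collar, rad: 0 = home against its stop, grows anticlockwise seen from above (loosening), at most 1.7. Its tip bites the rod below 0.7; above 0.9 the collar runs free; below 0.3 it is tight. Starts at 0 to 0.2, stays where it is left; turning takes about 0.1 to 0.2 N m
- wing_grip (a point): Middle of the screw's wing, a red upright bar 32 mm long, 10 mm thick, 26 mm high (13 mm above and below this point, which is 83 mm above the worktop). Its length lies along the point's x, its faces look along the point's y; at screw 0 these are the tray's x and y. Held by the wing, the loose collar can be slid along the rod
- jam_jar: Jam jar with dark lid and red label, 70 mm diameter (about 68 mm where it is pushed), 86 mm high, about 0.36 kg; origin under its middle. Stands upright in the channel, before or behind the tin, with gaps round it
- food_tin: Round tin, 75 mm diameter, 58 mm high, about 0.26 kg; origin under its middle. Stands upright in the channel, before or behind the jar. Each of the two slides with 1 to 4 N of friction when pushed
- espresso_cup: Small white cup with handle, 62 x 89 x 52 mm, origin under its middle; a bystander on the worktop
- salt_shaker: Salt shaker, 44 mm diameter, 90 mm high, origin under its middle; a bystander behind the rail
- pad_mount: Mount of the spring pad on the collar's arm; origin 13 mm ahead (tray +y) of the collar's middle, over the middle of the channel, 35 mm above the worktop. It carries a black rubber pad, 34 mm wide and 22 mm high, whose front stands 17 mm ahead of this origin when not pressed (not measured). The pad gives 4 N per mm and bottoms after 6 mm, at 24 N
Mind the look-alikes: they are no part of the job. What is shaped like the food_tin but turquoise is not meant. What is shaped like the jam_jar but purple is not meant.

How it is judged:
By the outcome, as a careful person would: the job done as asked, in the order asked, and still so for the second after the job is handed in, with the robot touching nothing.
It also fails if it takes over 54 s, if anything falls off the work surface, if the arm or the gripper's body presses on something with over 40 N, if the wrist force passes 120 N, or if a joint passes its speed limit or range.

## Working session

There is one attempt and no reset: what is moved stays moved. The work goes in short steps, Python scripts to look and compute and a tool call to move; the robot and the scene stay as the last step left them, time stands still between calls to the robot, and variables do not carry over. Pictures are saved under pics/ and viewed, at most 10 in all, crops included, and the job is handed in when it is done.

Besides the shell and the picture viewer there is one more tool, called after "Request:" as name(argument=value, ...), one argument or row to a line, values as JSON. play_rows: Moves the arm, as the interface text tells. Its arguments: {"type":"object","properties":{"commands":{"type":"array"},"grip":{"type":"number"},"grip_force":{"type":"number"}},"required":["commands"]}

```bash
ls; mkdir -p pics; cat > h.py <<'E'
import numpy as np, cv2
from bench import env, snapshot
def ray(s,u,v):
    x,y=(u-s["cx"])/s["fx"],(v-s["cy"])/s["fy"]
    p=np.array([x,y]);d=p.copy()
    for _ in range(20): p=d/(1+s["k1"]*(p@p))
    T=np.array(s["T"]); return T[:3,3],T[:3,:3]@np.array([p[0],-p[1],-1.])
def atz(s,u,v,z):
    o,d=ray(s,u,v); return (o+d*(z-o[2])/d[2])[:3]
def proj(s,P):
    T=np.array(s["T"]);c=T[:3,:3].T@(np.array(P)-T[:3,3]);p=np.array([c[0],-c[1]])/-c[2]
    p=p*(1+s["k1"]*(p@p));return [s["fx"]*p[0]+s["cx"],s["fy"]*p[1]+s["cy"]]
def save(s,n): cv2.imwrite("pics/"+n,s["pixels"])
E
python3 - <<'E'
from h import *
import pickle
for n in("scene","top"):
    s=snapshot(n);save(s,n+"0.png");pickle.dump(s,open(n+".pkl","wb"));print(n,s["fx"],s["k1"],np.round(s["T"],3).tolist())
o=env.observe();print(o)
E
```

```text
pics
scene 493.0469634526949 -0.09239394696733964 [[-0.48, 0.485, -0.731, -0.336], [-0.877, -0.25, 0.41, 0.628], [0.017, 0.838, 0.545, 0.74], [0.0, 0.0, 0.0, 1.0]]
top 469.7775077954615 0.03315245887025815 [[0.01, 0.988, -0.152, 0.383], [-0.998, 0.02, 0.064, 0.199], [0.067, 0.151, 0.986, 1.472], [0.0, 0.0, 0.0, 1.0]]
{'time': 0.1, 'qpos': array([ 1.06149223,  0.41789014, -0.01026854,  1.61410384,  0.00468566,
        1.11070855, -0.05302523]), 'joint_vel': array([ 0.00028003, -0.0007005 ,  0.00072081, -0.00139034, -0.00147861,
        0.00019069, -0.00142677]), 'effort': array([ 7.05010771e-04, -8.52582335e+01,  6.39558714e-01, -4.26692998e+01,
       -4.89371899e-02,  1.63446256e-02, -1.02003287e-05]), 'position': array([ 0.28166047, -0.55757436,  0.21890733]), 'tool_rot': array([ 9.72775654e-01,  2.31748208e-01, -1.67519857e-04, -5.16718631e-04]), 'force': array([-0.41134616, -0.22640228,  0.21044534]), 'moment': array([-0.01182055,  0.02309021, -0.01760161]), 'finger_force': 0.0, 'grip_width': 1.0025731242375204}
```

View pics/top0.png

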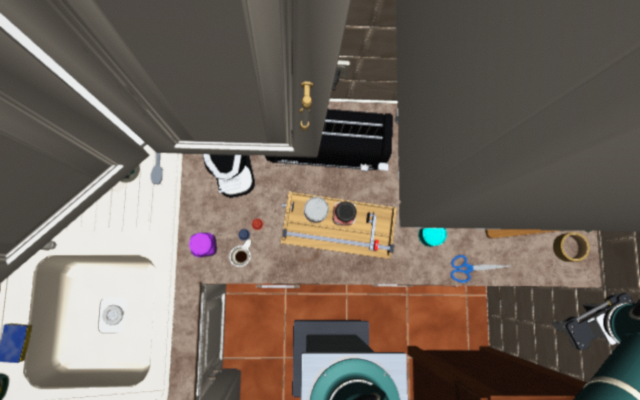

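View pics/scene0.png

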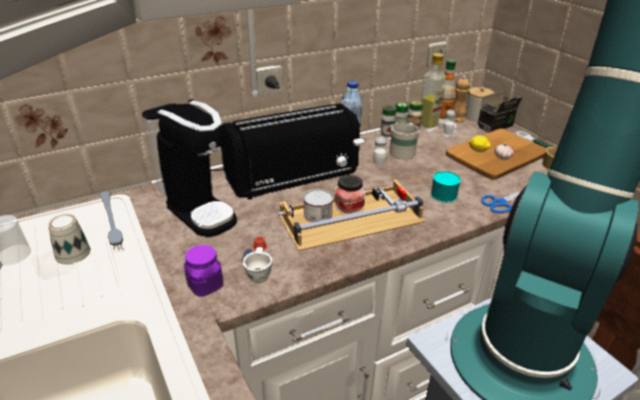

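Top view: the tray is at about (281..395, 193..257). The grey tin is at (316,210) and the dark-lidded jar with red label at (345,212). The red wing is at (376,244) and the cup at (240,256). Look-alikes are the turquoise tin (433,236) and the purple jar (203,244), neither of which is wanted. Other red things are the red cap at (257,224) and the jar label. I'll check the choice in a crop.

```bash
python3 - <<'E'
from h import *
import pickle
t=pickle.load(open("top.pkl","rb"));s=pickle.load(open("scene.pkl","rb"))
a=cv2.resize(t["pixels"][180:270,270:410],None,fx=5,fy=5,interpolation=cv2.INTER_CUBIC)[:,:700]
b=cv2.resize(s["pixels"][165:250,270:430],None,fx=4.375,fy=4.375,interpolation=cv2.INTER_CUBIC)[:, :700]
cv2.imwrite("pics/crop.png",cv2.resize(np.vstack([a,b]),None,fx=.72,fy=.72))
print(atz(t,376,244,.09),atz(t,316,210,.064),atz(t,345,212,.09))
for u,v in((287,193),(395,205),(391,257),(281,245)):print(atz(t,u,v,.03))
E
```

```text
[ 0.47357853 -0.05390811  0.09      ] [0.57538804 0.12396648 0.064     ] [0.5674689  0.03865626 0.09      ]
[0.6315935  0.21296241 0.03      ]
[ 0.60063884 -0.12608882  0.03      ]
[ 0.43821261 -0.1112383   0.03      ]
[0.47028249 0.227774   0.03      ]
```

View pics/crop.png

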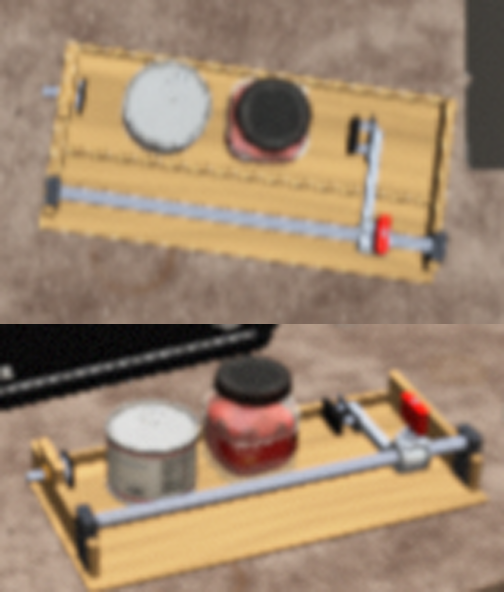

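The crop confirms the grey tin is at the buffer end, the red-label jar comes next, and the collar with the red wing is at the near-y end. The tray yaw is about -0.092. I'll go above the wing.

Request:
play_rows(
  commands=[
    [13.6,36,0,-0.033],
    [13.6,36,0,-0.033],
    [13.6,36,0,-0.033],
    [13.6,36,0,-0.033],
    [13.6,36,0,-0.033],
    [13.6,36,0,-0.033],
    [13.6,36,0,-0.033],
    [13.6,36,0,-0.033],
    [13.6,36,0,-0.033],
    [13.6,36,0,-0.033],
    [13.6,36,0,-0.033],
    [13.6,36,0,-0.033],
    [13.6,36,-5,-0.033],
    [13.6,36,-5,-0.033],
    [0,0,0,0],
    [0,0,0,0],
  ],
  grip=0.5,
)

```text
time: 2.1
position: [0.4719, -0.0544, 0.2093]
tool_rot: [1.0, 0.003, -0.0, 0.0]
force: [0.4, -0.3, -0.6]
grip_width: 0.5
finger_force: 0.0
```

```bash
python3 - <<'E'
from h import *
import pickle
s=snapshot("wrist");save(s,"w1.png");pickle.dump(s,open("w1.pkl","wb"))
o=env.observe();print(o["time"],o["position"],o["qpos"].round(2),o["tool_rot"]);print(np.round(s["T"],3))
E
```

```text
2.15 [ 0.47190654 -0.05470031  0.20935339] [ 0.34  0.17 -0.31  1.98  0.06  1.   -1.58] [ 9.99996806e-01  2.51886445e-03 -1.98139875e-04  6.17035228e-05]
[[ 0.005  0.973  0.233  0.539]
 [-1.     0.005  0.001 -0.054]
 [-0.001 -0.233  0.973  0.376]
 [ 0.     0.     0.     1.   ]]
```

View pics/w1.png

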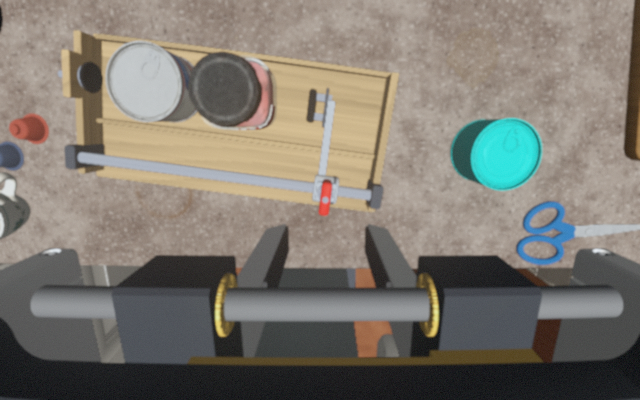

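Wrist view: the wing is at (325,197), the collar arm runs up to the pad at (312,105), the jar lid is at (225,90), the tin at (147,80) and the buffer at (90,77). I'll measure these.

```bash
python3 - <<'E'
from h import *
import pickle
s=pickle.load(open("w1.pkl","rb"));im=s["pixels"].astype(int)
m=((im[:,:,2]>130)&(im[:,:,1]<70)&(im[:,:,0]<70))
m[:,:310]=0;m[:,345:]=0;m[:170]=0;m[225:]=0
v,u=np.nonzero(m);print(len(u),u.min(),u.max(),v.min(),v.max())
P=np.array([atz(s,a,b,.09)[:2] for a,b in zip(u,v)]);c=P.mean(0)
box=cv2.minAreaRect((P*1000).astype(np.float32));print(box)
w,V=np.linalg.eigh(np.cov((P-c).T));d=V[:,1]*np.sign(V[0,1]);print("wing",c,"ang",np.arctan2(d[1],d[0]))
for n,a,b,z in[("rodA",84,158,.045),("rodB",368,194,.045),("c1",399,73,.03),("c0",98,37,.03)]:print(n,atz(s,a,b,z))
A=atz(s,84,158,.045);B=atz(s,368,194,.045);e=(A-B)[:2];print("yaw",-np.arctan2(e[0],e[1]))
cv2.imwrite("pics/w1c.png",cv2.resize(s["pixels"][30:220,55:355],None,fx=2.66,fy=2.66,interpolation=cv2.INTER_CUBIC))
E
```

```text
11 320 329 182 208
((476.0096130371094, -52.40943145751953), (4.800396919250488, 26.337373733520508), 81.58802032470703)
wing [ 0.48604183 -0.05382949] ang -0.25613788997083886
rodA [0.50642445 0.21198193 0.045     ]
rodB [ 0.46758898 -0.1000011   0.045     ]
c1 [ 0.59572888 -0.13042087  0.03      ]
c0 [0.63269358 0.18807764 0.03      ]
yaw -0.12384240411174025
```

View pics/w1c.png

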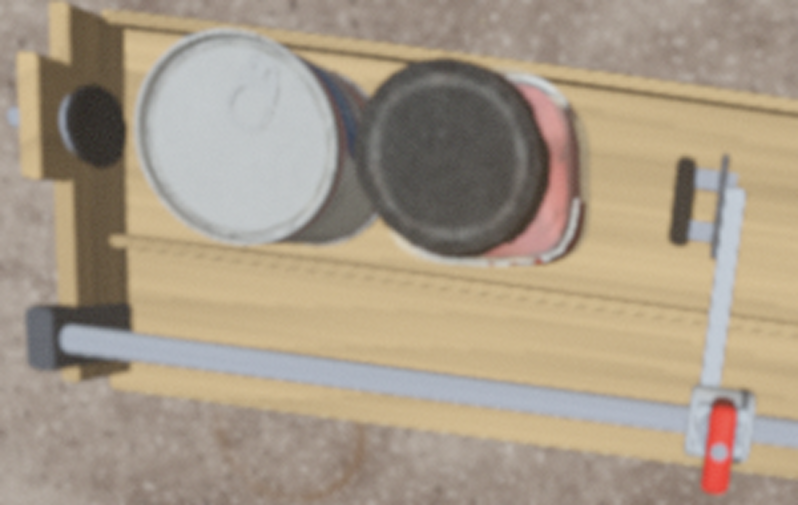

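```bash
python3 - <<'E'
from h import *
import pickle
s=pickle.load(open("w1.pkl","rb"))
q=lambda n,x,y,z:print(n,(atz(s,55+x/2.66,30+y/2.66,z)*1000).round(1))
q("wingmid",719,452,.096);q("wingfar",713,491,.096);q("wingnear",723,402,.075);q("wingnear",723,402,.096)
q("rodL",75,338,.045);q("rodR",690,413,.045)
q("armtop",740,195,.045);q("armlow",710,385,.045)
q("pad",676,200,.035);q("jaredge",584,165,.035);q("jarlid",455,158,.092);q("tin",240,135,.064);q("buffer tip",125,125,.036);q("tin L",135,130,.064);q("fence", 798,106,.026);q("fence",300,35,.026)
E
```

```text
wingmid [472.8 -53.2  96. ]
wingfar [458.5 -51.1  96. ]
wingnear [486.9 -54.5  75. ]
wingnear [490.6 -54.5  96. ]
rodL [507.4 212.7  45. ]
rodR [477. -41.  45.]
armtop [563.1 -60.7  45. ]
armlow [488.7 -49.2  45. ]
pad [561.8 -35.3  35. ]
jaredge [575.1   1.1  35. ]
jarlid [571.3  34.7  92. ]
tin [583.1 122.3  64. ]
buffer tip [591.5 185.   36. ]
tin L [585.4 161.7  64. ]
fence [599.1 -84.   26. ]
fence [626.2 115.   26. ]
```

Request:
play_rows(
  commands=[
    [0,0,-16,-0.03],
    [0,0,-16,-0.03],
    [0,0,-16,-0.03],
    [1,1.5,-16,-0.03],
    [0,0,-16,0],
    [0,0,-16,0],
    [0,0,-16,0],
    [0,0,-14,0],
    [0,0,0,0],
  ],
)

```text
time: 3.28
position: [0.4727, -0.0522, 0.0824]
tool_rot: [0.998, -0.057, -0.001, -0.0]
force: [0.3, -0.4, 0.7]
grip_width: 0.504
finger_force: 0.0
```

```bash
python3 - <<'E'
from h import *
s=snapshot("wrist");save(s,"w2.png")
cv2.imwrite("pics/w2c.png",cv2.resize(s["pixels"][130:330,160:460],None,fx=2,fy=2))
o=env.observe();print(o["position"],o["force"],o["tool_rot"])
E
```

```text
[ 0.4730884  -0.05225257  0.08312915] [-0.07316958 -0.06826354  1.7609247 ] [ 9.98375893e-01 -5.69686379e-02 -3.73863131e-04 -9.91023863e-05]
```

View pics/w2c.png

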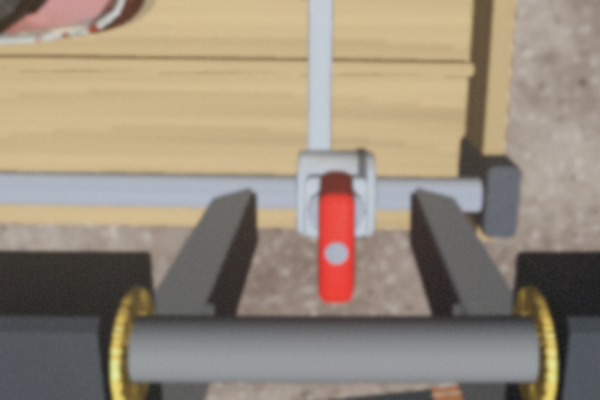

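The wing stands centred and aligned between the fingers (wing at 336, jaws at about 255 and 413). I'll close.

Request:
play_rows(
  commands=[
    [0,0,0,0],
    [0,0,0,0],
    [0,0,0,0],
    [0,0,0,0],
    [0,0,0,0],
  ],
  grip=0,
  grip_force=45,
)

```text
time: 3.95
position: [0.4733, -0.0529, 0.0836]
tool_rot: [0.998, -0.057, 0.0, 0.0]
force: [-0.9, -4.2, 3.4]
grip_width: 0.105
finger_force: 45.0
```

Request:
play_rows(
  commands=[
    [0,-0.5,0,0.05],
    [0,0,0,0.1],
    [0,0,0,0.1],
    [0,0,0,0.1],
    [0,0,0,0.1],
    [0,0,0,0.1],
    [0,0,0,0.1],
    [0,0,0,0.1],
    [0,0,0,0.1],
    [0,0,0,0.1],
    [0,0,0,0.1],
    [0,0,0,0.1],
    [0,0,0,0.1],
    [0,0,0,0],
    [0,0,0,0],
  ],
)

```text
time: 5.82
position: [0.4732, -0.0528, 0.0835]
tool_rot: [0.844, 0.537, -0.0, -0.0]
force: [-1.1, 0.4, 3.2]
grip_width: 0.101
finger_force: 45.0
```

```bash
python3 - <<'E'
from h import *
s=snapshot("wrist");save(s,"w3.png")
cv2.imwrite("pics/w3c.png",s["pixels"][0:330,60:580])
o=env.observe();print(o["position"],o["force"],o["moment"],o["tool_rot"],o["qpos"].round(2),o["grip_width"])
E
```

```text
[ 0.47315694 -0.0527888   0.08343839] [-1.63026357 -0.49181389  2.84257573] [-0.12826844  0.33900864  0.09454999] [ 8.43508601e-01  5.37115656e-01 -1.04284974e-04 -3.33588252e-05] [ 0.51  0.4  -0.55  2.07  0.3   0.75 -0.66] 0.10680895619056203
```

View pics/w3c.png

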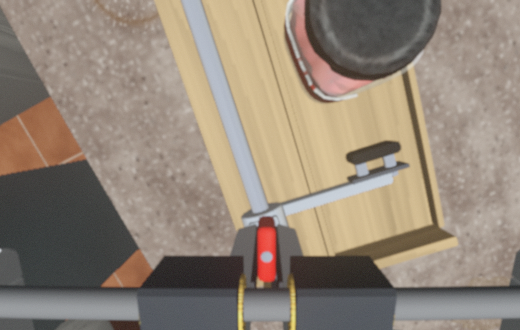

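The wing is turned about 1.25 rad and sits square in the jaws, so the screw is free. I'll slide the collar towards the jar.

Request:
play_rows(
  commands=[
    [0.5,4,0,0],
    [0.5,4,0,0],
    [0.5,4,0,0],
    [0.5,4,0,0],
    [0.5,4,0,0],
    [0.5,4,0,0],
    [0.5,4,0,0],
    [0,0,0,0],
    [0,0,0,0],
  ],
)

```text
time: 7.0
position: [0.4768, -0.0246, 0.0834]
tool_rot: [0.843, 0.538, 0.0, -0.0]
force: [-1.4, 2.2, 3.4]
grip_width: 0.099
finger_force: 45.0
```

Request:
play_rows(
  commands=[
    [0.2,2,0,0],
    [0.2,2,0,0],
    [0.2,2,0,0],
    [0.2,2,0,0],
    [0.3,2,0,0],
  ],
)

```text
time: 7.62
position: [0.478, -0.015, 0.0835]
tool_rot: [0.843, 0.538, -0.0, 0.0]
force: [2.8, -3.8, 3.0]
grip_width: 0.105
finger_force: 45.0
```

Request:
play_rows(
  commands=[
    [0.2,2,0,0],
    [0.2,2,0,0],
    [0.2,2,0,0],
    [0.2,2,0,0],
    [0.3,2,0,0],
  ],
)

```text
time: 8.25
position: [0.4792, -0.0048, 0.0835]
tool_rot: [0.843, 0.538, 0.0, 0.0]
force: [2.9, -4.0, 1.6]
grip_width: 0.102
finger_force: 45.0
```

Request:
play_rows(
  commands=[
    [0.2,2,0,0],
    [0.3,2,0,0],
    [0.2,2,0,0],
    [0.3,2,0,0],
  ],
)

```text
time: 8.75
position: [0.4802, 0.003, 0.0835]
tool_rot: [0.843, 0.538, 0.0, 0.0]
force: [3.2, -6.3, 1.1]
grip_width: 0.105
finger_force: 45.0
```

```bash
python3 - <<'E'
from h import *
s=snapshot("wrist");save(s,"w4.png")
cv2.imwrite("pics/w4c.png",s["pixels"][0:330,60:580])
o=env.observe();print(o["position"],o["force"],o["moment"])
E
```

```text
[0.48025219 0.00325019 0.08347551] [ 5.20039328 -4.20649613 -0.40879859] [-1.27454731 -1.04811523  0.02828131]
```

View pics/w4c.png

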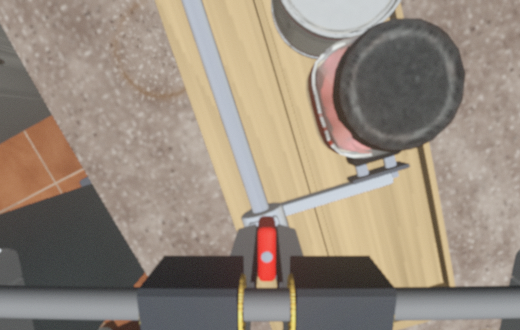

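The pad is on the jar and the jar is nearly at the tin. I'll creep on with a small x correction.

Request:
play_rows(
  commands=[
    [0.5,1.5,0,0],
    [0.3,1.5,0,0],
    [0.2,1.5,0,0],
    [0.2,1.5,0,0],
  ],
)

```text
time: 9.3
position: [0.4811, 0.0088, 0.0835]
tool_rot: [0.843, 0.538, -0.0, 0.0]
force: [1.3, -5.9, 4.4]
grip_width: 0.101
finger_force: 45.0
```

Request:
play_rows(
  commands=[
    [0.2,1.5,0,0],
    [0.2,1.5,0,0],
    [0.2,1.5,0,0],
  ],
)

```text
time: 9.68
position: [0.4816, 0.0133, 0.0835]
tool_rot: [0.843, 0.538, -0.0, 0.0]
force: [1.1, -5.8, 5.0]
grip_width: 0.104
finger_force: 45.0
```

Request:
play_rows(
  commands=[
    [0.2,1.5,0,0],
    [0.2,1.5,0,0],
  ],
)

```text
time: 9.93
position: [0.482, 0.0163, 0.0835]
tool_rot: [0.843, 0.538, -0.0, 0.0]
force: [0.1, -6.2, 5.0]
grip_width: 0.105
finger_force: 45.0
```

Request:
play_rows(
  commands=[
    [0.2,1.5,0,0],
    [0.2,1.5,0,0],
  ],
)

```text
time: 10.18
position: [0.4824, 0.0193, 0.0834]
tool_rot: [0.843, 0.538, -0.0, 0.0]
force: [-0.2, -5.6, 4.3]
grip_width: 0.102
finger_force: 45.0
```

Request:
play_rows(
  commands=[
    [0.1,1,0,0],
    [0.1,1,0,0],
  ],
)

```text
time: 10.42
position: [0.4827, 0.0213, 0.0834]
tool_rot: [0.843, 0.538, -0.0, 0.0]
force: [0.3, -5.5, 5.1]
grip_width: 0.102
finger_force: 45.0
```

```bash
python3 - <<'E'
from h import *
s=snapshot("top");save(s,"t2.png")
cv2.imwrite("pics/t2c.png",cv2.resize(s["pixels"][180:270,270:410],None,fx=5,fy=5,interpolation=cv2.INTER_CUBIC))
o=env.observe();print(o["position"],o["force"])
E
```

```text
[0.48266857 0.02142473 0.08344386] [ 1.59223385 -6.12594754  3.70408231]
```

View pics/t2c.png

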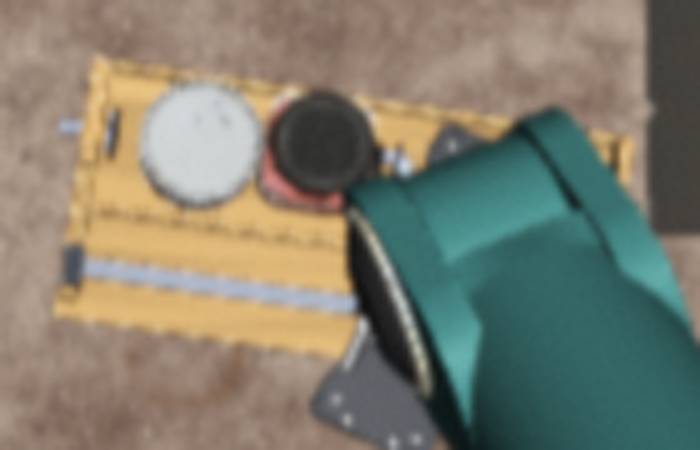

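Tin and jar are together, and the tin (edge at 140) is about 12 mm short of the buffer (118). Going on.

Request:
play_rows(
  commands=[
    [0.2,1.5,0,0],
    [0.2,1.5,0,0],
    [0.2,1.5,0,0],
    [0.2,1.5,0,0],
  ],
)

```text
time: 10.98
position: [0.4834, 0.0273, 0.0834]
tool_rot: [0.843, 0.538, -0.0, 0.0]
force: [1.0, -6.2, 4.9]
grip_width: 0.1
finger_force: 45.0
```

Request:
play_rows(
  commands=[
    [0.1,1,0,0],
    [0.1,1,0,0],
  ],
)

```text
time: 11.22
position: [0.4837, 0.0293, 0.0835]
tool_rot: [0.843, 0.538, -0.0, 0.0]
force: [1.0, -5.7, 4.5]
grip_width: 0.099
finger_force: 45.0
```

Request:
play_rows(
  commands=[
    [0.1,0.7,0,0],
    [0.1,0.7,0,0],
  ],
)

```text
time: 11.48
position: [0.4839, 0.0307, 0.0835]
tool_rot: [0.843, 0.538, -0.0, 0.0]
force: [1.0, -7.0, 4.6]
grip_width: 0.105
finger_force: 45.0
```

Request:
play_rows(
  commands=[
    [0.1,0.6,0,0],
    [0,0,0,0],
  ],
)

```text
time: 11.72
position: [0.484, 0.0314, 0.0834]
tool_rot: [0.843, 0.538, -0.0, 0.0]
force: [1.5, -5.1, 5.7]
grip_width: 0.105
finger_force: 45.0
```

Request:
play_rows(
  commands=[
    [0.1,0.7,0,0],
    [0.1,0.7,0,0],
  ],
)

```text
time: 11.98
position: [0.4841, 0.0327, 0.0834]
tool_rot: [0.843, 0.538, -0.0, 0.0]
force: [-0.2, -5.5, 4.6]
grip_width: 0.107
finger_force: 45.0
```

Request:
play_rows(
  commands=[
    [0.1,0.7,0,0],
  ],
)

```text
time: 12.1
position: [0.4842, 0.0334, 0.0835]
tool_rot: [0.843, 0.538, -0.0, 0.0]
force: [1.3, -6.1, 5.3]
grip_width: 0.104
finger_force: 45.0
```

Request:
play_rows(
  commands=[
    [0.1,0.7,0,0],
  ],
)

```text
time: 12.22
position: [0.4843, 0.034, 0.0834]
tool_rot: [0.843, 0.538, -0.0, 0.0]
force: [0.3, -6.6, 4.7]
grip_width: 0.103
finger_force: 45.0
```

Request:
play_rows(
  commands=[
    [0.1,0.7,0,0],
  ],
)

```text
time: 12.35
position: [0.4844, 0.0348, 0.0834]
tool_rot: [0.843, 0.538, -0.0, 0.0]
force: [0.5, -6.3, 5.0]
grip_width: 0.101
finger_force: 45.0
```

Request:
play_rows(
  commands=[
    [0.1,0.7,0,0],
  ],
)

```text
time: 12.48
position: [0.4845, 0.0354, 0.0834]
tool_rot: [0.843, 0.538, -0.0, 0.0]
force: [-0.3, -8.4, 5.7]
grip_width: 0.1
finger_force: 45.0
```

Request:
play_rows(
  commands=[
    [0.1,0.7,0,0],
  ],
)

```text
time: 12.6
position: [0.4845, 0.0358, 0.0834]
tool_rot: [0.843, 0.538, -0.001, 0.0]
force: [0.1, -9.1, 6.2]
grip_width: 0.105
finger_force: 45.0
```

Request:
play_rows(
  commands=[
    [0,0,0,0],
  ],
)

```text
time: 12.72
position: [0.4846, 0.0358, 0.0834]
tool_rot: [0.843, 0.538, -0.001, 0.0]
force: [-0.6, -8.1, 6.6]
grip_width: 0.102
finger_force: 45.0
```

Request:
play_rows(
  commands=[
    [0,0,0,0],
  ],
)

```text
time: 12.85
position: [0.4845, 0.0358, 0.0834]
tool_rot: [0.843, 0.538, -0.001, 0.0]
force: [-0.6, -8.8, 6.5]
grip_width: 0.101
finger_force: 45.0
```

Request:
play_rows(
  commands=[
    [0,0.3,0,0],
  ],
)

```text
time: 12.98
position: [0.4846, 0.0359, 0.0834]
tool_rot: [0.843, 0.538, -0.001, 0.0]
force: [-0.4, -10.9, 6.2]
grip_width: 0.1
finger_force: 45.0
```

Request:
play_rows(
  commands=[
    [0,0,0,0],
  ],
)

```text
time: 13.1
position: [0.4845, 0.0359, 0.0834]
tool_rot: [0.843, 0.538, -0.001, 0.0]
force: [0.6, -9.6, 5.7]
grip_width: 0.106
finger_force: 45.0
```

It's against the buffer at about 8 N on the pad (9.6 read less 1.5 drag). I'll start tightening, watching the force.

Request:
play_rows(
  commands=[
    [0,0,0,-0.1],
    [0,0,0,-0.1],
    [0,0,0,-0.1],
    [0,0,0,0],
  ],
)

```text
time: 13.6
position: [0.4846, 0.0359, 0.0834]
tool_rot: [0.914, 0.405, -0.0, 0.001]
force: [0.3, -10.0, 5.0]
grip_width: 0.106
finger_force: 45.0
```

Request:
play_rows(
  commands=[
    [0,0,0,0],
  ],
)

```text
time: 13.72
position: [0.4846, 0.0359, 0.0834]
tool_rot: [0.914, 0.405, -0.0, 0.0]
force: [0.5, -9.6, 6.6]
grip_width: 0.1
finger_force: 45.0
```

Request:
play_rows(
  commands=[
    [0,0,0,-0.1],
    [0,0,0,-0.1],
    [0,0,0,-0.1],
    [0,0,0,-0.1],
    [0,0,0,-0.1],
    [0,0,0,-0.1],
    [0,0,0,-0.1],
    [0,0,0,-0.1],
    [0,0,0,-0.1],
    [0,0,0,-0.1],
    [0,0,0,0],
  ],
)

```text
time: 15.1
position: [0.4846, 0.0358, 0.0835]
tool_rot: [0.997, -0.083, -0.0, 0.001]
force: [0.0, -11.4, 8.6]
grip_width: 0.103
finger_force: 45.3
```

```bash
python3 - <<'E'
from h import *
o=env.observe();print(o["position"],o["force"],o["moment"],o["tool_rot"],2*np.arctan2(o["tool_rot"][1],o["tool_rot"][0]))
E
```

```text
[0.48464432 0.03583976 0.08352646] [  0.01777982 -11.44351083   8.61981439] [-2.64035235  0.01804702  0.5140234 ] [ 9.96556655e-01 -8.29113824e-02 -5.89129171e-05  7.29333052e-04] -0.16601338527336337
```

Home against the stop (moment has risen to 0.5 N m, tool angle back at the tray's yaw). I'll release, then lift.

Request:
play_rows(
  commands=[
    [0,0,0,0],
    [0,0,0,0],
    [0,0,0,0],
    [0,0,0,0],
  ],
  grip=0.45,
)

```text
time: 15.6
position: [0.4846, 0.037, 0.0833]
tool_rot: [0.997, -0.082, -0.0, -0.0]
force: [0.0, 1.0, 0.9]
grip_width: 0.441
finger_force: 0.0
```

Request:
play_rows(
  commands=[
    [0,0,12,0],
    [0,0,15,0],
    [0,0,15,0],
    [0,0,20,0],
    [0,0,25,0],
    [0,0,25,0],
    [0,0,0,0],
    [0,0,0,0],
  ],
)

```text
time: 16.6
position: [0.4845, 0.0368, 0.1955]
tool_rot: [0.997, -0.082, 0.0, -0.0]
force: [0.2, 0.5, -0.3]
grip_width: 0.448
finger_force: 0.0
```

```bash
python3 - <<'E'
from h import *
s=snapshot("wrist");save(s,"w5.png")
a=cv2.resize(s["pixels"][20:260,60:440],None,fx=2,fy=2,interpolation=cv2.INTER_CUBIC);cv2.imwrite("pics/w5c.png",a)
print(env.observe()["force"],env.observe()["position"])
import pickle;pickle.dump(s,open("w5.pkl","wb"))
E
```

```text
[ 0.4375151  -0.94433442 -0.50798416] [0.4844131  0.03680027 0.1951608 ]
```

View pics/w5c.png

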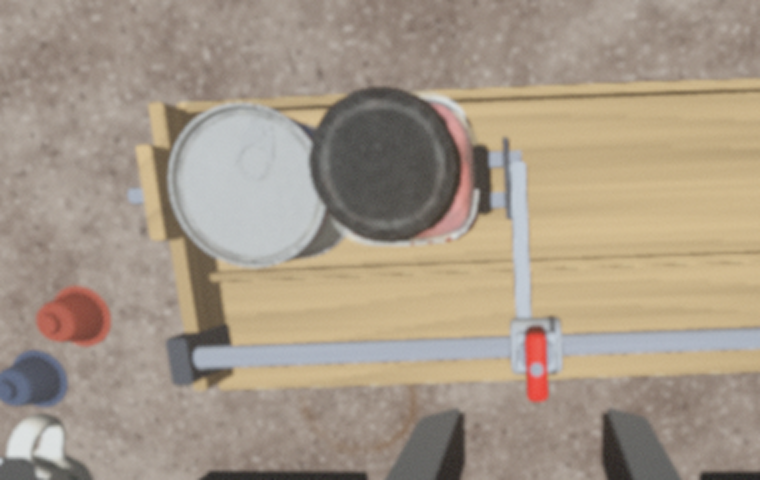

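The wing is square to the rod. Pad, jar, tin and buffer are closed up and standing, and the gripper is clear. Handing in.

```bash
python3 -c "
from h import *
print(env.finish_job())"
```

```text
the job is handed in; nothing more can be done
None
```

I handed the job in at about 17 s: I loosened the screw first, slid the collar until the pad pressed the jar and tin against the buffer at about 8 N (estimated from the wrist force), then screwed it tight and let go. In the last picture both were still standing; no verdict came back.

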